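# Fill the empty cells of the bottle rack

## Robot

A 7-joint arm with a two-finger parallel gripper is mounted at the origin on a cart in front of the work surface, level with it; the furniture and walls round the work are solid. World frame = base frame: x ahead of the robot, y to its left, z up, the work surface at z = 0. Lengths are in mm, angles in rad, forces in N, time in s.
With the tool pointing down it reaches from about 400 to 875 mm from the base axis. Payload 4.4 kg.
Tool frame: the origin (TCP) lies midway between the tips of the shut fingers; the grasp point (between the pads) lies 19 mm behind it; z points along the fingers, y is the direction in which the jaws open and shut (so a half turn about z gives the same grasp; the last joint's range is limited). The gripper opens to 85 mm and grips with 20 to 120 N. Pads are 22 mm wide; open, the fingers measure 114 mm over their backs; the gripper's body (76 mm by 85 mm) begins 54 mm behind the grasp point. The pads swing forward as they close: fully open they stand 13 mm farther back than shut.
Start: joints at [-1.363, 0.628, 0.038, 1.517, -0.027, 0.996, -0.02], TCP at [175.729, 625.809, 200.813] pointing down, gripper open.
Joint ranges: [-3.06, 3.06], [-0.37, 2.12], [-1.25, 1.32], [0.18, 2.47], [-1.1, 4.24], [0.23, 1.98], [-2.94, 2.94]. Speed limits (rad/s): [2.57, 2.57, 3.14, 3.14, 3.14, 3.14, 3.14].

## Interface

Orientations are given as a rotation vector (axis times angle).
In Python, from station import env gives the robot as it stands. The module is installed in compiled form; this text tells all that it offers.
- The arm moves only by the tool arm_command, never from a script. Its argument "targets" is text: rows parted by semicolons, each of 7 numbers parted by spaces: the shift along the world's x, y, z in mm, then the turn, a rotation vector about the world's x, y, z in degrees, then the finger opening in mm, from 0 to 85.4. A call has 1 to 10 rows; each row shifts and turns the commanded pose from where the row before left it; what a row does not reach is not made up. A row lasts 1/12 s, in which the tool goes at most 41.7 mm and 7.16 degrees, less where a joint would pass 70% of its speed; a pose out of reach is approached as far as the arm can. A call is refused whole if a number of a shift passes 41.7 or a number of a turn 7.16, either way. A call with a gripper value outside its range is refused whole. The fingers move at their own pace and stop on an object; "squeeze" is the grip in N (left out, the last holds). Time passes only in rows, so rows that do not move let the fingers close. It gives the time, the measured TCP pose, the force and the opening at its end, in the units of the state.
- env.sense(): the state, without advancing time (a new reading comes with each control period).
- env.snapshot(name): name is "side" or "top"; returns a dict with "frame" (420x560x3 uint8, red, green, blue), "fx", "fy", "cx", "cy" (pixels), "extrinsics" (4x4, takes a point from camera to world coordinates). Camera axes: x right, y up, looking along -z (the intrinsics and any distortion apply to the point x, -y, -z); pixel columns grow to the right and rows downward; lengths in mm; the calibration is good to about 2 mm. A picture is of the moment at which its call begins. There is no depth.
- env.sign_off(): hands the job in, once; it reports no verdict.
Trained networks look in a picture, given as the dict that the camera call returned (one of the last four; its "shot" number tells which), for a name from the list of things; names that differ only in an ending like _2 or _b are one class to them, and where a whole thing is asked for, a point or a joint stands for the part that bears it (a point fixed in the world has none). Each returns a list of dicts, best first, with "p" (0 to 1); they miss things now and then, are a little off and sometimes report something else, mostly with a low value. They report only what shows in the picture. A call takes as long as a camera call. They do not tell look-alikes from the thing itself.
- env.spot_in(name, picture): "extent" ([centre column, centre row, width, height] as shares, 0 to 1, of the picture: columns of its width, rows of its height, round what is visible of it).
- env.landmark_of(name, picture): "point" ([column, row] as shares, 0 to 1, of the picture: columns of its width, rows of its height: a listed point, or the origin of a listed thing).
The state is a dict: "clock": time; "q": joint angles; "dq": joint speeds; "tau": joint torques, N m; "ee_pos": TCP position; "eef_rot": TCP orientation; "wrist_force": force on the tool from outside, world axes, zero at the start; "moment": the same for the moment, N m; "grip_width": finger opening in mm.
Only numpy, scipy, OpenCV 4.12 (cv2) and the standard library are available. Lean on these libraries where they do the work, as an engineer would, in place of code of your own. Each camera call takes 0.05 s, during which the arm holds its last target.

## Task

Stand the two loose cleaner bottles (the white ones with blue caps, on the bench left of the rack) in the two empty cells of the bottle rack, one in each, upright on the rack's floor. Either bottle may go in either cell; the smaller amber flux bottle beside them does not belong in the rack.

Things in the scene. Friction and masses are not known exactly. Their poses are not given: they have to be found in the camera images.
- bottle_1_center (a point): white plastic cleaner bottle with a blue pointed cap, upright on the bench; round, grip it at any yaw: body 52 mm in diameter and 100 mm high, cap 30 mm across above it, 125 mm high in all, about 0.13 kg. The point is on its axis half-way up, 62.5 mm above its underside; z runs up the bottle
- bottle_2_center (a point): second white bottle just like bottle_1 (52 mm across, 125 mm high), point likewise half-way up. An amber flux bottle, 36 mm across and 92 mm high, stands in one row with the two, 90 mm or more from centre to centre; which stands where varies
- empty_cell_1_floor (a point): centre of the floor of an empty cell, 6 mm above the bench. The rack is fixed, 204 x 300 mm; its aluminium cover plate, top 36 mm above the bench, has two rows of three round 76 mm holes, 96 mm apart centre to centre; each hole is a cell. The rows of three run along the point's y axis, z is up
- empty_cell_2_floor (a point): centre of the floor of the other empty cell, as empty_cell_1; axes alike. The four other cells hold loose upright bottles of the same kind, tops 131 mm above the bench, so a carried bottle must pass over them
Not all that is in view belongs to the job. Leave any green look-alike of the part that bears bottle_1_center alone. What is shaped like the part that bears bottle_2_center but purple is not meant.

How it is judged (in metres and radians):
At the end, for the whole second after the job is handed in: One cleaner bottle stands in each of the two cells that were empty: axis within 18 mm of the cell's centre, standing on the cell's floor (centre 55 to 70 mm above it), within 0.17 rad (10 degrees) of upright (((horizontal distance between bottle_1_center and empty_cell_1_floor below 0.018 m and z of bottle_1_center in the frame of empty_cell_1_floor between 0.055 and 0.07 m and angle between each of bottle_1_center, bottle_2_center's own z axis and vertical below 0.17 rad and horizontal distance between bottle_2_center and empty_cell_2_floor below 0.018 m and z of bottle_2_center in the frame of empty_cell_2_floor between 0.055 and 0.07 m) or (horizontal distance between bottle_1_center and empty_cell_2_floor below 0.018 m and z of bottle_1_center in the frame of empty_cell_2_floor between 0.055 and 0.07 m and angle between each of bottle_1_center, bottle_2_center's own z axis and vertical below 0.17 rad and horizontal distance between bottle_2_center and empty_cell_1_floor below 0.018 m and z of bottle_2_center in the frame of empty_cell_1_floor between 0.055 and 0.07 m))); the robot touches nothing.
It also fails if it takes over 58 s, if anything falls off the work surface, if the arm or the gripper's body presses on something with over 40 N, if the wrist force passes 120 N, or if a joint passes its speed limit or range.

## Working session

There is one attempt and no reset: what is moved stays moved. The work goes in short steps, Python scripts to look and compute and a tool call to move; the robot and the scene stay as the last step left them, time stands still between calls to the robot, and variables do not carry over. Pictures are saved under pics/ and viewed, and the job is handed in when it is done.

Besides the shell and the picture viewer there is one more tool, called after "Emit:" by a JSON object that holds its "fn" and its "kwargs", one argument or row to a line. arm_command: Moves the arm, as the interface text tells. Its arguments: {"type":"object","properties":{"targets":{"type":"string"},"squeeze":{"type":"number"}},"required":["targets"]}

```bash
mkdir -p pics
python3 - <<'E'
from station import env
import cv2,numpy as np
s=env.sense();print(s)
for n in("side","top"):
    p=env.snapshot(n);cv2.imwrite(f"pics/{n}0.png",p["frame"][:,:,::-1])
    print(n,{k:v for k,v in p.items() if k!="frame"})
    for c in("bottle_1_center","empty_cell_1_floor"):
        print(c,[(round(d["p"],2),np.round(np.array(d["point"])*[560,420],1).tolist()) for d in env.landmark_of(c,p)])
    print([(round(d["p"],2),np.round(np.array(d["extent"])*[560,420,560,420],1).tolist()) for d in env.spot_in("bottle_1_center",p)])
E
```

```text
{'clock': 0.0, 'q': array([-1.36282075,  0.62934943,  0.038419  ,  1.51838052, -0.02696339,
        0.99626195, -0.02002399]), 'dq': array([-8.29726683e-04, -6.64730575e-04,  1.56602731e-04,  3.54596571e-04,
        4.02543477e-04, -3.34654111e-05,  1.73324346e-04]), 'tau': array([ 3.21479629e-04, -5.63396287e+01,  1.22603025e+00, -1.93441683e+01,
        1.08651826e-02,  1.03093139e-02, -1.72199270e-05]), 'ee_pos': array([175.52714067, 625.14798346, 199.88256912]), 'eef_rot': array([-4.28652257e-01, -3.11199350e+00,  2.93643291e-03]), 'wrist_force': array([-0.22315499,  0.01217282,  0.63681807]), 'moment': array([ 0.03578501,  0.0033096 , -0.01958435]), 'grip_width': 85.33890706287505}
side {'fx': 420.2991264643835, 'fy': 420.2991264643835, 'cx': 275.2835695309523, 'cy': 202.41559086052095, 'extrinsics': array([[ 9.98362101e-01,  3.11369937e-02, -4.79958557e-02,
         4.85087726e+02],
       [-5.71605356e-02,  5.07597672e-01, -8.59696037e-01,
        -6.59990836e+02],
       [-2.40576544e-03,  8.61031411e-01,  5.08546086e-01,
         4.97987175e+02],
       [ 0.00000000e+00,  0.00000000e+00,  0.00000000e+00,
         1.00000000e+00]]), 'shot': 1}
bottle_1_center [(0.79, [271.2, 169.3]), (0.66, [182.7, 164.3])]
empty_cell_1_floor []
[(0.7, [273.1, 167.0, 17.9, 48.7]), (0.7, [186.4, 167.0, 26.5, 53.3])]
top {'fx': 446.1873907673928, 'fy': 446.1873907673928, 'cx': 281.1284331070428, 'cy': 210.96516524561707, 'extrinsics': array([[-8.29626816e-03,  9.87698328e-01, -1.56151158e-01,
         3.13668961e+02],
       [-9.99685283e-01, -4.49506014e-03,  2.46805329e-02,
         5.69283650e+01],
       [ 2.36750123e-02,  1.56306771e-01,  9.87424775e-01,
         1.23085026e+03],
       [ 0.00000000e+00,  0.00000000e+00,  0.00000000e+00,
         1.00000000e+00]]), 'shot': 2}
bottle_1_center [(0.8, [206.3, 200.1]), (0.72, [187.2, 281.7])]
empty_cell_1_floor []
[(0.8, [203.0, 202.3, 20.8, 23.8])]
```

View pics/side0.png

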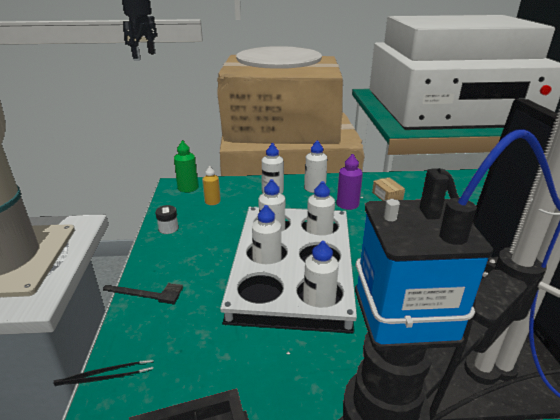

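View pics/top0.png

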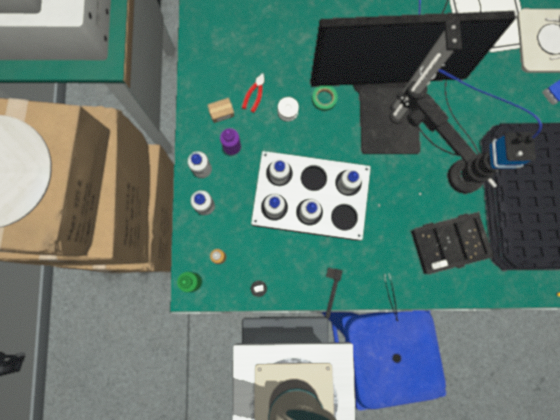

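The white bottles with blue caps are at about (198,160) and (201,200) in the top view. Amber is at (217,256), green at (189,282) and purple at (230,140). The empty cells are at about (314,178) and (344,216). I'll confirm these in crops and measure.

```bash
cat > h.py <<'E'
import numpy as np,cv2
def ray(p,u,v):
    E=p["extrinsics"];d=E[:3,:3]@np.array([(u-p["cx"])/p["fx"],-(v-p["cy"])/p["fy"],-1]);return E[:3,3],d
def atz(p,u,v,z):
    o,d=ray(p,u,v);return o+d*(z-o[2])/d[2]
def proj(p,X):
    E=p["extrinsics"];c=E[:3,:3].T@(np.asarray(X,float)-E[:3,3]);return np.array([p["cx"]+p["fx"]*c[0]/-c[2],p["cy"]-p["fy"]*c[1]/-c[2]])
def blobs(p,lo,hi,roi,minA=8):
    u0,v0,u1,v1=roi;hsv=cv2.cvtColor(p["frame"],cv2.COLOR_RGB2HSV)
    m=cv2.inRange(hsv,np.array(lo),np.array(hi));k=np.zeros_like(m);k[v0:v1,u0:u1]=m[v0:v1,u0:u1]
    n,_,st,ce=cv2.connectedComponentsWithStats(k)
    return [(ce[i].round(2),st[i]) for i in range(1,n) if st[i][4]>=minA]
E
python3 - <<'E'
from station import env
from h import *
t=env.snapshot("top");s=env.snapshot("side")
np.savez("s0.npz",t=t["frame"],s=s["frame"])
print("top blue caps")
for c,st in blobs(t,(100,120,60),(130,255,255),(170,130,380,240)): print(c,st[2:],atz(t,*c,115).round(1))
print("side blue caps")
for c,st in blobs(s,(100,120,60),(130,255,255),(230,130,345,280)): print(c,st)
print("holes top (dark)")
for c,st in blobs(t,(0,0,0),(180,255,60),(250,150,375,242),60): print(c,st,atz(t,*c,36).round(1))
a=cv2.resize(t["frame"][125:300,170:380],None,fx=3.5,fy=3.5,interpolation=cv2.INTER_CUBIC)
cv2.imwrite("pics/tc.png",a[:600,:,::-1])
b=cv2.resize(s["frame"][130:335,165:370],None,fx=2.9,fy=2.9,interpolation=cv2.INTER_CUBIC)
cv2.imwrite("pics/sc.png",b[:,:,::-1])
E
```

```text
top blue caps
[195.93 158.84] [ 9  9 70] [626.7 246.8 115. ]
[279.25 165.84] [ 9  9 68] [607.7  32.9 115. ]
[352.9 176.1] [ 9  9 71] [ 580.2 -156.5  115. ]
[199.15 198.6 ] [10 10 75] [522.8 236.5 115. ]
[274.06 202.03] [ 9  9 68] [513.2  46.8 115. ]
[311.25 207.25] [10 10 71] [499.3 -47.6 115. ]
side blue caps
[316.42 147.5 ] [311 141  12  12 105]
[271.75 150.35] [266 143  13  13 106]
[271.17 187.94] [264 179  15  16 163]
[321.81 190.05] [314 181  16  16 171]
[265.7  214.78] [258 205  17  18 207]
[321.99 251.61] [312 241  21  20 295]
holes top (dark)
[313.45 177.58] [302 167  24  23 426] [595.1 -62.6  36. ]
[343.97 216.62] [333 205  23  24 440] [ 486.3 -143.5   36. ]
```

View pics/tc.png

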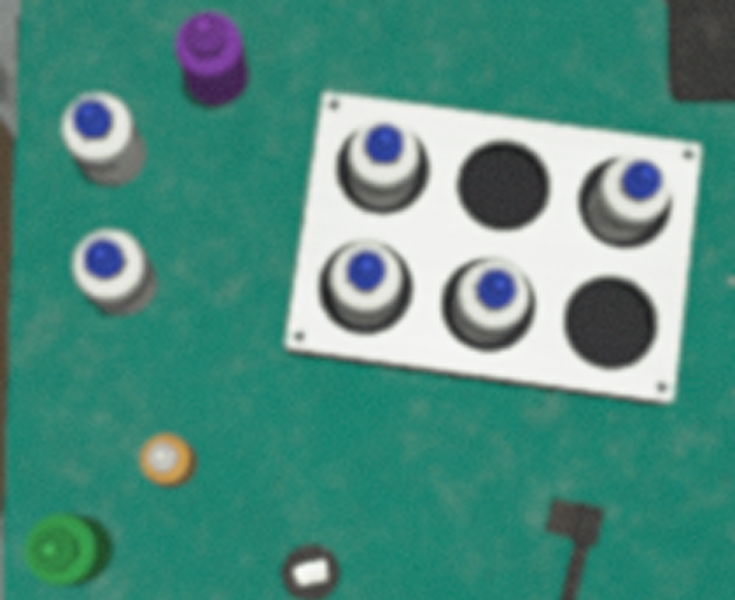

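View pics/sc.png

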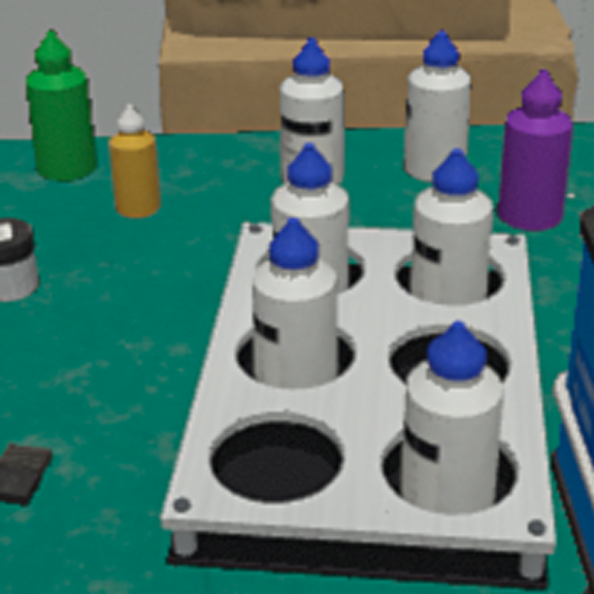

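The crops confirm the two white, blue-capped bottles. In the side view they are at about (272,150) and (316,147). The green bottle at (186,167) and the purple one at (349,182) are look-alikes, and the amber one is at (211,186). The empty cells are front-left and middle-right in the side view. Next I'll cross-check with the two cameras.

```bash
python3 - <<'E'
from station import env
from h import *
t=env.snapshot("top");s=env.snapshot("side")
def tri(a,b):
    A=[];B=[]
    R=0;r=0
    for p,x in((t,a),(s,b)):
        o,d=ray(p,*x);d=d/np.linalg.norm(d);M=np.eye(3)-np.outer(d,d);R=R+M;r=r+M@o
    X=np.linalg.solve(R,r);return X.round(1),(proj(t,X)-a).round(1),(proj(s,X)-b).round(1)
tc=dict(A=(195.93,158.84),B=(199.15,198.6),r1=(279.25,165.84),r2=(352.9,176.1),r3=(274.06,202.03),r4=(311.25,207.25))
sc=dict(A=(316.42,147.5),B=(271.75,150.35),r1=(321.81,190.05),r3=(271.17,187.94),r4=(265.7,214.78),r2=(321.99,251.61))
for k in tc: print(k,*tri(tc[k],sc[k]), "side@115",atz(s,*sc[k],115).round(1))
for c,st in blobs(s,(0,0,0),(180,255,75),(232,235,345,310),60): print("side dark",c,st,atz(s,*c,36).round(1))
# screws top
g=cv2.cvtColor(t["frame"],cv2.COLOR_RGB2GRAY);
for u,v in((265.5,154.8),(366.5,169),(255.5,221),(359,235.5)):
    w=g[int(v)-4:int(v)+5,int(u)-4:int(u)+5].astype(float);i=np.unravel_index(np.argsort(w.ravel())[:6],w.shape);print("screw",u,v,atz(t,u,v,36).round(1))
# green, amber obstacles
for nm,lo,hi,roi in(("green",(50,150,60),(75,255,255),(175,265,205,300)),("amber",(8,90,80),(25,255,255),(205,245,232,268)),("purple",(140,80,40),(165,255,255),(215,125,245,158))):
    for c,st in blobs(t,lo,hi,roi,20): print(nm,c,st,atz(t,*c,90).round(0))
for X in((486,-143.5,36),(595,-62.6,36)):
    print(proj(t,X),proj(s,X))
E
python3 - <<'E'
# hole ring projections overlay
import sys;sys.path.insert(0,'.')
from station import env
from h import *
t=env.snapshot("top");s=env.snapshot("side")
out=[]
for p,roi in((t,(250,145,376,245)),(s,(220,200,370,330))):
    k=5 if p is t else 5
    im=cv2.resize(p["frame"],None,fx=k,fy=k,interpolation=cv2.INTER_CUBIC)
    for X in((486.3,-143.5),(595.1,-62.6)):
        P=np.array([proj(p,(X[0]+38*np.cos(a),X[1]+38*np.sin(a),36))*k+k/2 for a in np.linspace(0,2*np.pi,60)])
        cv2.polylines(im,[P.astype(int)],True,(255,0,0),1)
    out.append(im[roi[1]*k:roi[3]*k,roi[0]*k:roi[2]*k])
cv2.imwrite("pics/ov_t.png",out[0][:,:,::-1]);cv2.imwrite("pics/ov_s.png",cv2.resize(out[1],(690,598))[:,:,::-1])
E
```

```text
A [631.  248.3 106.5] [ 0.  -0.7] [-0.8  0.2] side@115 [629.8 229.6 115. ]
B [525.9 237.9 106.8] [-0.  -0.6] [-0.6  0.1] side@115 [526.5 219.7 115. ]
r1 [610.5  32.8 111.8] [ 0.  -0.7] [-1.   0.2] side@115 [611.4  27.8 115. ]
r2 [ 582.2 -157.2  111.7] [ 0.  -0.5] [-0.8  0.2] side@115 [ 582.7 -161.2  115. ]
r3 [515.2  46.9 112. ] [-0.  -0.6] [-0.8  0.2] side@115 [516.5  42.  115. ]
r4 [501.3 -47.8 111.5] [-0.  -0.5] [-0.8  0.2] side@115 [502.5 -53.  115. ]
side dark [306.19 251.91] [300 245  17  17 129] [574.2 -57.5  36. ]
side dark [259.92 288.61] [238 275  45  28 965] [ 488.5 -149.    36. ]
side dark [309.68 283.3 ] [304 277  12  12  63] [ 569.8 -141.2   36. ]
side dark [300.41 290.5 ] [297 282   7  19  86] [ 552.9 -157.3   36. ]
side dark [338.45 294.  ] [335 285   8  18  85] [ 611.9 -168.8   36. ]
screw 265.5 154.8 [660.  69.  36.]
screw 366.5 169 [ 619.1 -210.1   36. ]
screw 255.5 221 [475.5  96.5  36. ]
screw 359 235.5 [ 434.6 -182.7   36. ]
green [188.24 281.45] [177 272  25  20 378] [316. 263.  90.]
amber [218.52 256.39] [211 249  14  14  94] [378. 188.  90.]
purple [224.81 134.62] [222 130   7  11  21] [700. 176.  90.]
purple [232.28 145.82] [223 137  16  17  82] [669. 156.  90.]
[343.96737325 216.72852514] [258.26099212 286.34256998]
[313.45248436 177.63153388] [318.04800332 253.22725982]
```

View pics/ov_t.png

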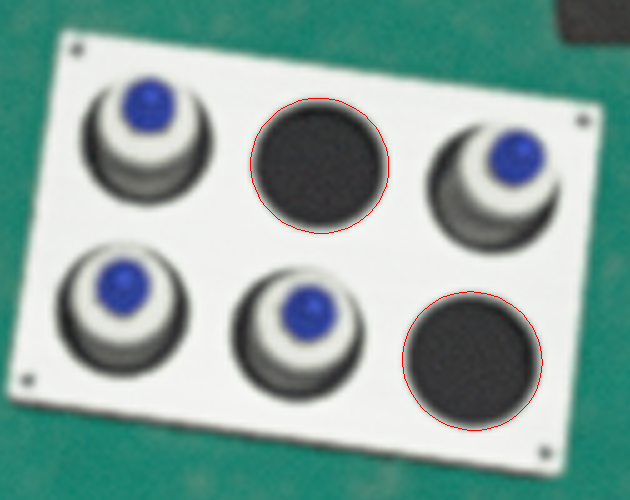

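View pics/ov_s.png

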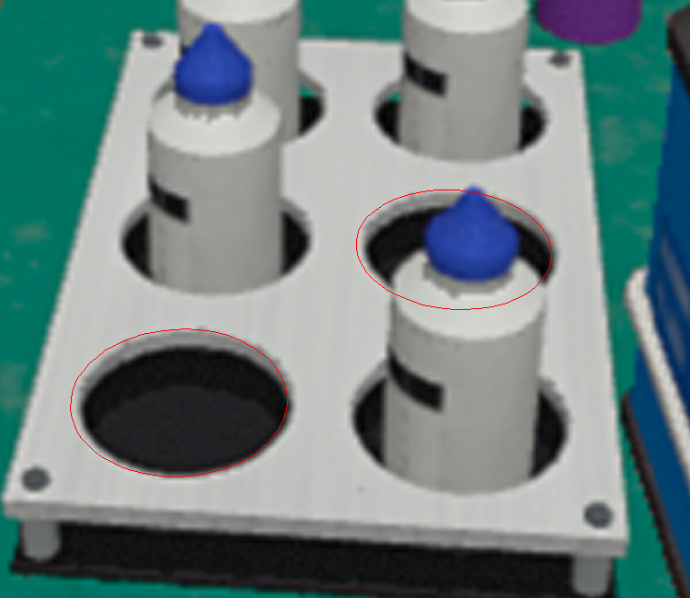

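Both views agree to about 2 mm, with a small x bias between the cameras that cancels between pick and place. Working positions:
- Bottle B: (525,238)
- Bottle A: (630,248)
- Cell C1: (487,-144)
- Cell C2: (596,-63)

I'll turn the jaws to the rack's diagonal, 36.6° (−37.7°), and swing round the boxes on the left.

Emit:
{"fn": "arm_command", "kwargs": {
  "targets": "3 -25 8 0 0 -6.3 85; 3 -33 8 0 0 -6.3 85; 4 -33 8 0 0 -6.3 85; 4 -33 8 0 0 -6.3 85; 4 -33 8 0 0 -6.3 85; 4 -33 8 0 0 -6.2 85; 4 -33 8 0 0 0 85; 25 -25 0 0 0 0 85; 25 -25 0 0 0 0 85; 25 -25 0 0 0 0 85",
  "squeeze": 50
}}

```text
clock: 1.53
ee_pos: [277.3, 326.9, 257.5]
eef_rot: [-1.409, -2.808, -0.003]
wrist_force: [0.3, -0.2, -0.4]
grip_width: 85.0
```

Emit:
{"fn": "arm_command", "kwargs": {
  "targets": "31 -11 0 0 0 0 85; 31 -11 0 0 0 0 85; 31 -11 0 0 0 0 85; 31 -11 0 0 0 0 85; 31 -11 0 0 0 0 85; 31 -11 0 0 0 0 85; 31 -11 0 0 0 0 85; 30 -12 0 0 0 0 85; 0 0 -25 0 0 0 85; 0 0 -25 0 0 0 85"
}}

```text
clock: 2.37
ee_pos: [527.2, 237.4, 207.4]
eef_rot: [1.415, 2.801, 0.005]
wrist_force: [-0.1, 0.7, -1.4]
grip_width: 85.3
```

Run:
```python
from station import env
from h import *
s=env.snapshot("side");t=env.snapshot("top");st=env.sense();print(st["ee_pos"],proj(s,st["ee_pos"]),proj(s,(525,238,0)),proj(s,(525,238,125)))
b=cv2.resize(s["frame"][40:240,170:370],None,fx=3,fy=3);a=cv2.resize(t["frame"][110:310,140:275],None,fx=3,fy=3)
cv2.imwrite("pics/p1.png",cv2.resize(np.hstack([b,a]),None,fx=.75,fy=.75)[:,:,::-1])
```

```text
[521.11780635 237.53589952 203.35820102] [268.62587216 109.98441435] [271.07523724 190.84460229] [270.6664466  143.13592199]
```

View pics/p1.png

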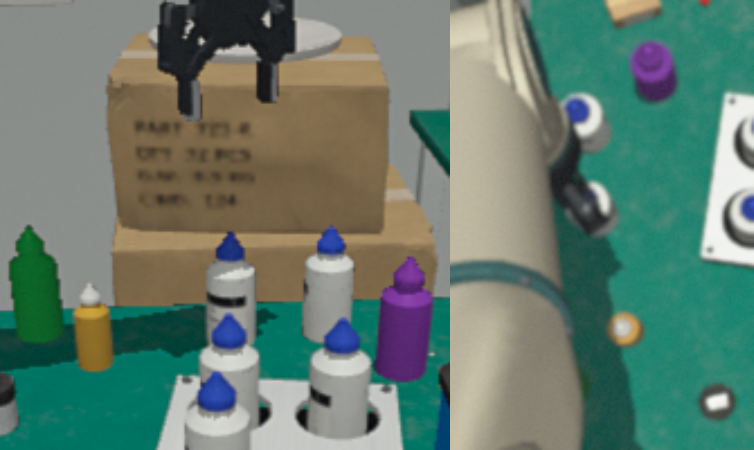

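The open fingers hang centred over bottle B (side view, about column 271). I'll let the arm settle and re-read.

Emit:
{"fn": "arm_command", "kwargs": {
  "targets": "0 0 -10 0 0 0 85; 0 0 0 0 0 0 85; 0 0 0 0 0 0 85; 0 0 0 0 0 0 85"
}}

```text
clock: 2.8
ee_pos: [524.2, 239.4, 198.0]
eef_rot: [1.41, 2.806, 0.003]
wrist_force: [0.5, 0.0, 0.4]
grip_width: 84.8
```

Run:
```python
from station import env
for i in range(3):
    s=env.sense();print(s["clock"],s["ee_pos"].round(2),s["q"].round(3),s["dq"].round(3)); env.snapshot("top")
```

```text
2.8 [524.24 239.37 197.99] [-0.685  0.542  0.321  1.741 -0.211  0.891  0.366] [ 0.001 -0.002  0.001  0.     0.001 -0.004  0.001]
2.85 [524.25 239.34 198.  ] [-0.685  0.542  0.321  1.741 -0.211  0.891  0.366] [ 0.001  0.001  0.     0.004  0.001 -0.002  0.001]
2.9 [524.22 239.26 197.91] [-0.685  0.542  0.321  1.741 -0.211  0.891  0.366] [ 0.002  0.004 -0.001  0.001 -0.003 -0.001  0.001]
```

Emit:
{"fn": "arm_command", "kwargs": {
  "targets": "1 -1 -22 0 0 0 85; 0 0 -22 0 0 0 85; 0 0 -22 0 0 0 85; 0 0 -22 0 0 0 85; 0 0 -22 0 0 0 85; 0 0 -16 0 0 0 85; 0 0 -11 0 0 0 85; 0 0 0 0 0 0 85; 0 0 0 0 0 0 85"
}}

```text
clock: 3.7
ee_pos: [524.9, 237.8, 60.0]
eef_rot: [1.411, 2.807, -0.0]
wrist_force: [-0.8, 0.0, -0.5]
grip_width: 85.0
```

Run:
```python
from station import env
from h import *
s=env.snapshot("side");st=env.sense();print(st["ee_pos"],st["wrist_force"])
b=cv2.resize(s["frame"][90:240,200:370],None,fx=4,fy=4,interpolation=cv2.INTER_CUBIC)
cv2.imwrite("pics/p2.png",b[:,:,::-1])
```

```text
[525.51437674 238.05114974  60.67796154] [-0.93460426  0.23806945  0.32236627]
```

View pics/p2.png

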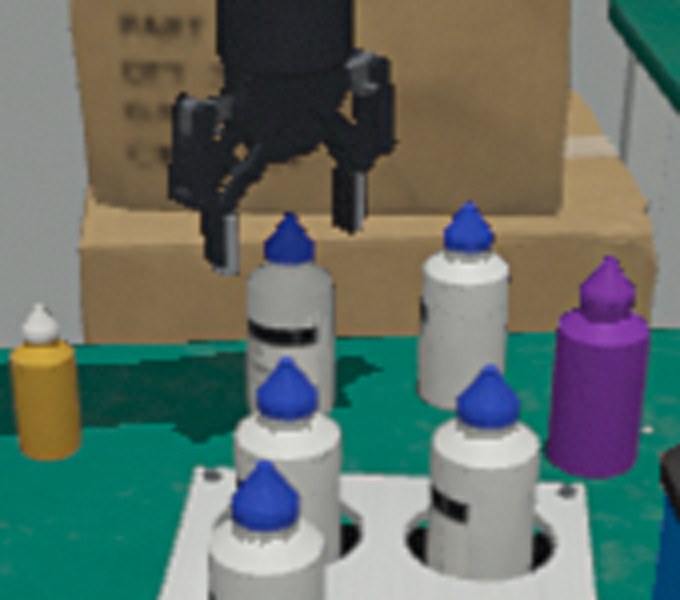

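The fingertips look higher on the bottle than expected, at about (256,157) and (287,147). I'll check that against the projection.

Run:
```python
from station import env
from h import *
s=env.snapshot("side");st=env.sense();e=st["ee_pos"];print(e)
u=np.array([np.cos(np.radians(36.6)),np.sin(np.radians(36.6)),0])
for dz in(0,13,20,40,50,60):
    print(dz,[proj(s,e+[0,0,dz]+k*u).round(1).tolist() for k in(-45,0,45)])
b=cv2.resize(s["frame"][90:240,200:370],None,fx=4,fy=4,interpolation=cv2.INTER_CUBIC)
cv2.imwrite("pics/p3.png",b[:,:,::-1])
```

```text
[525.74481294 238.13762878  60.99129931]
0 [[256.1, 173.8], [271.2, 168.3], [285.5, 163.1]]
13 [[256.0, 168.7], [271.2, 163.3], [285.6, 158.2]]
20 [[255.9, 166.0], [271.1, 160.6], [285.6, 155.5]]
40 [[255.7, 158.0], [271.1, 152.7], [285.7, 147.8]]
50 [[255.6, 153.9], [271.0, 148.8], [285.7, 143.9]]
60 [[255.5, 149.8], [271.0, 144.7], [285.8, 139.9]]
```

View pics/p3.png

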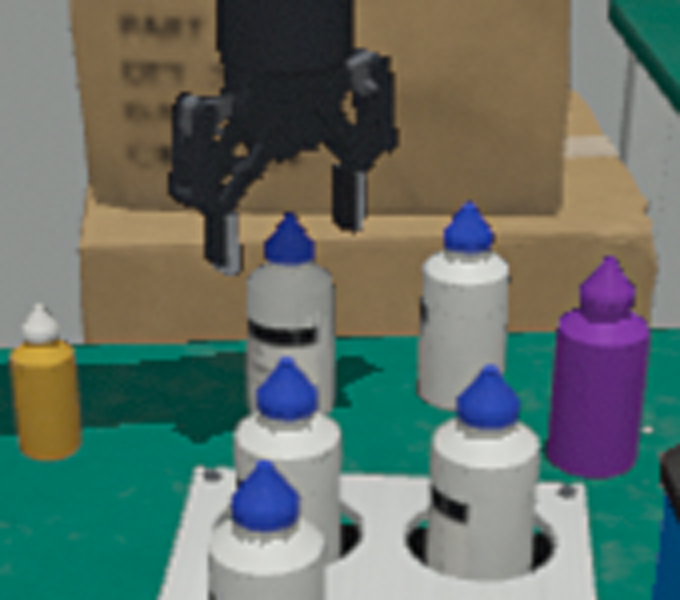

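Run:
```python
from station import env
from h import *
t=env.snapshot("top");s=env.snapshot("side");st=env.sense();e=st["ee_pos"]
print("start tcp in side",proj(s,(175.7,625.8,200.8)),"tips",proj(s,(175.7,625.8,213.8)))
u=np.array([np.cos(np.radians(36.6)),np.sin(np.radians(36.6)),0])
print("p1 near finger top/side",proj(t,np.array([523.5,238,216])-45*u),proj(s,np.array([523.5,238,216])-45*u))
for dz in(13,40): print([proj(t,e+[0,0,dz]+k*u).round(1).tolist() for k in(-57,-45,0,45,57)])
a=cv2.resize(t["frame"][140:240,150:270],None,fx=5,fy=5,interpolation=cv2.INTER_CUBIC)
cv2.imwrite("pics/p4.png",a[:,:,::-1])
f=np.load("s0.npz")["s"]
cv2.imwrite("pics/p5.png",cv2.resize(f[0:110,60:220],None,fx=4,fy=4,interpolation=cv2.INTER_CUBIC)[:,:,::-1])
```

```text
start tcp in side [146.09305257  71.36977795] tips [145.39087245  66.85912541]
p1 near finger top/side [202.9522279  205.63648489] [253.22614085 108.47464429]
[[213.7, 217.6], [211.0, 213.9], [201.0, 200.4], [191.0, 186.9], [188.4, 183.4]]
[[212.4, 216.1], [209.6, 212.4], [199.3, 198.5], [189.2, 184.7], [186.5, 181.1]]
```

View pics/p4.png

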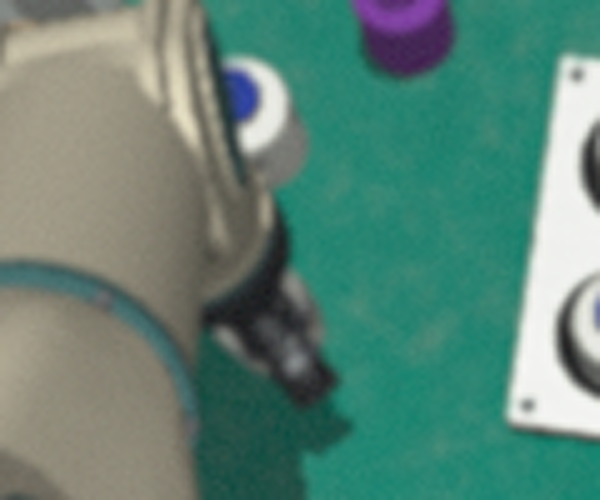

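View pics/p5.png

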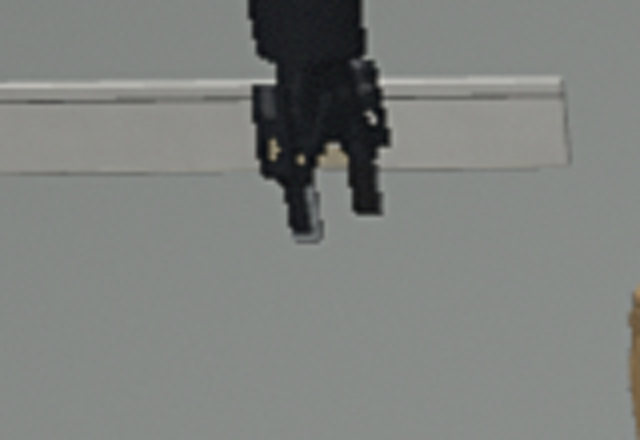

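Both the fingertips and the palm show about 27 mm higher than the reported TCP, and the start picture shows the same. The top view agrees in x and y. So I'll trust the pictures and go lower in small steps, watching the force.

Emit:
{"fn": "arm_command", "kwargs": {
  "targets": "0 0 -3 0 0 0 85; 0 0 -3 0 0 0 85; 0 0 -3 0 0 0 85; 0 0 0 0 0 0 85; 0 0 0 0 0 0 85"
}}

```text
clock: 4.32
ee_pos: [524.5, 237.7, 50.5]
eef_rot: [-1.411, -2.806, 0.001]
wrist_force: [0.2, 0.1, -0.1]
grip_width: 85.1
```

Run:
```python
from station import env
from h import *
t=env.snapshot("top");s=env.snapshot("side");st=env.sense();print(st["ee_pos"],st["wrist_force"],st["moment"])
a=cv2.resize(s["frame"][100:200,230:330],None,fx=6,fy=6,interpolation=cv2.INTER_CUBIC)
cv2.imwrite("pics/p6.png",a[:,:,::-1])
```

```text
[524.71988029 237.78842318  50.75491729] [ 0.50255335  0.40882942 -0.16711196] [0.03453119 0.01308006 0.02888639]
```

View pics/p6.png

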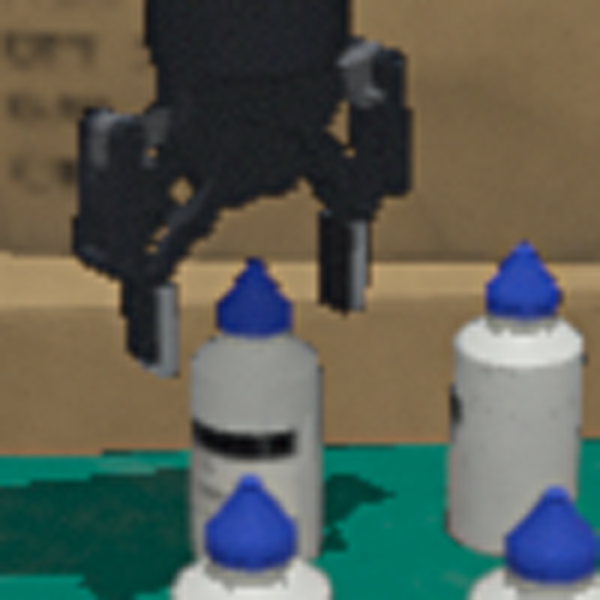

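No contact. The palm still clears the cap tip by about 24 mm: palm at row 133, cap tip at row 143. Going down another 17 mm.

Emit:
{"fn": "arm_command", "kwargs": {
  "targets": "0 0 -4 0 0 0 85; 0 0 -4 0 0 0 85; 0 0 -4 0 0 0 85; 0 0 -3 0 0 0 85; 0 0 -1 0 0 0 85; 0 0 0 0 0 0 85"
}}

```text
clock: 4.92
ee_pos: [524.4, 237.7, 34.3]
eef_rot: [-1.411, -2.806, 0.001]
wrist_force: [-0.7, 0.5, -0.4]
grip_width: 85.2
```

Run:
```python
from station import env
from h import *
t=env.snapshot("top");s=env.snapshot("side");st=env.sense();print(st["ee_pos"],st["wrist_force"],st["moment"])
a=cv2.resize(s["frame"][100:200,230:330],None,fx=6,fy=6,interpolation=cv2.INTER_CUBIC)
cv2.imwrite("pics/p7.png",a[:,:,::-1])
```

```text
[524.78948086 237.77885725  34.76403896] [ 0.65355393 -0.36597644 -0.0244439 ] [ 0.02526036 -0.01095562  0.00274112]
```

View pics/p7.png

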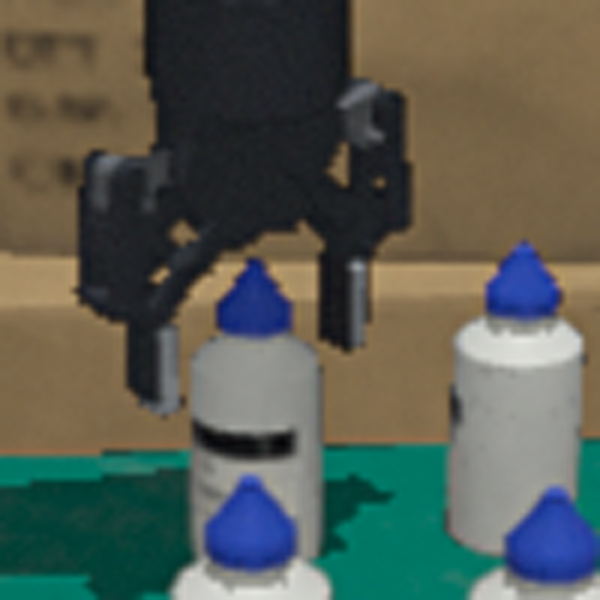

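The pads now straddle the body just below the shoulder. Closing.

Emit:
{"fn": "arm_command", "kwargs": {
  "targets": "0 0 0 0 0 0 60; 0 0 0 0 0 0 50; 0 0 0 0 0 0 40; 0 0 0 0 0 0 40; 0 0 0 0 0 0 40; 0 0 0 0 0 0 40; 0 0 0 0 0 0 40; 0 0 0 0 0 0 40",
  "squeeze": 40
}}

```text
clock: 5.68
ee_pos: [525.1, 238.0, 35.3]
eef_rot: [1.411, 2.806, 0.001]
wrist_force: [-0.3, -0.6, 5.0]
grip_width: 48.7
```

Run:
```python
from station import env
from h import *
s=env.snapshot("side");st=env.sense();print(st["ee_pos"],st["wrist_force"],st["grip_width"])
a=cv2.resize(s["frame"][100:200,230:330],None,fx=6,fy=6,interpolation=cv2.INTER_CUBIC)
cv2.imwrite("pics/p8.png",a[:,:,::-1])
```

```text
[525.0807155  237.96360574  35.31241128] [-0.09145578 -0.72153202  5.46614738] 48.87143239217156
```

View pics/p8.png

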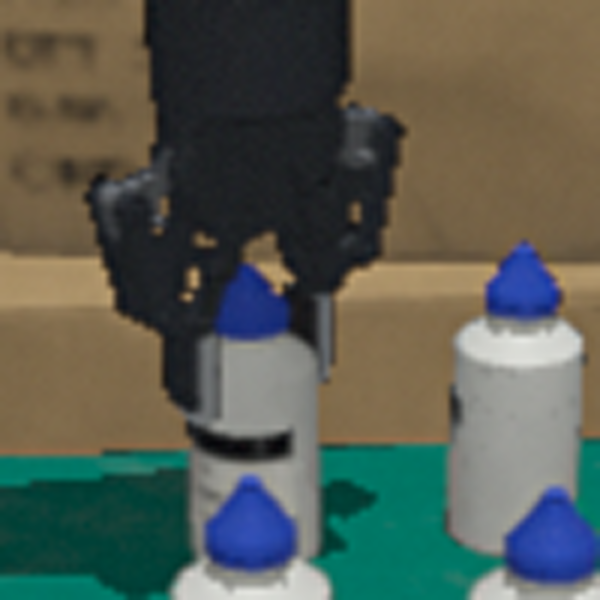

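Emit:
{"fn": "arm_command", "kwargs": {
  "targets": "0 0 6 0 0 0 40; 0 0 10 0 0 0 40; 0 0 14 0 0 0 40; 0 0 20 0 0 0 40; 0 0 20 0 0 0 40; 0 0 10 0 0 0 40; 0 0 0 0 0 0 40; 0 0 0 0 0 0 40"
}}

```text
clock: 6.4
ee_pos: [524.7, 238.0, 115.1]
eef_rot: [1.411, 2.807, 0.001]
wrist_force: [-1.5, -1.8, -1.5]
grip_width: 48.7
```

Run:
```python
from station import env
from h import *
s=env.snapshot("side");st=env.sense();print(st["ee_pos"],st["wrist_force"],st["grip_width"])
a=cv2.resize(s["frame"][60:200,210:330],None,fx=4.2,fy=4.2,interpolation=cv2.INTER_CUBIC)
cv2.imwrite("pics/p9.png",a[:,:,::-1])
```

```text
[524.04465776 237.68867787 114.259978  ] [ 0.02660573 -0.79513844 -1.39881523] 48.60795037211668
```

View pics/p9.png

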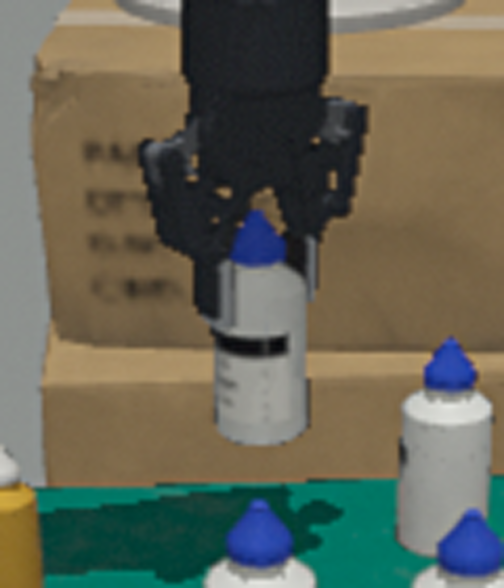

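Bottle B is lifted; the force drop of 1.4 N matches its weight. Raising it, then carrying it to C1.

Emit:
{"fn": "arm_command", "kwargs": {
  "targets": "0 0 20 0 0 0 40; 0 0 25 0 0 0 40; 0 0 25 0 0 0 40; 0 0 15 0 0 0 40; 0 -15 0 0 0 0 40; -3 -30 0 0 0 0 40; -3 -30 0 0 0 0 40; -3 -30 0 0 0 0 40; -3 -30 0 0 0 0 40; -3 -30 0 0 0 0 40"
}}

```text
clock: 7.28
ee_pos: [507.7, 70.3, 197.9]
eef_rot: [-1.411, -2.804, 0.004]
wrist_force: [0.5, 0.6, -1.1]
grip_width: 48.9
```

Emit:
{"fn": "arm_command", "kwargs": {
  "targets": "-3 -30 0 0 0 0 40; -3 -30 0 0 0 0 40; -3 -30 0 0 0 0 40; -3 -30 0 0 0 0 40; -4 -30 0 0 0 0 40; -5 -30 0 0 0 0 40; -4 -24 0 0 0 0 40; -1 -13 0 0 0 0 40; 0 0 0 0 0 0 40; 0 0 0 0 0 0 40"
}}

```text
clock: 8.12
ee_pos: [482.0, -144.9, 198.3]
eef_rot: [-1.413, -2.802, 0.001]
wrist_force: [0.7, 0.3, -1.7]
grip_width: 48.7
```

Run:
```python
from station import env
from h import *
t=env.snapshot("top");s=env.snapshot("side");st=env.sense();print(st["clock"],st["ee_pos"],st["eef_rot"],st["wrist_force"],st["grip_width"])
a=cv2.resize(s["frame"][90:330,200:360],None,fx=2.5,fy=2.5,interpolation=cv2.INTER_CUBIC)
b=cv2.resize(t["frame"][120:270,240:400],None,fx=2.5,fy=2.5,interpolation=cv2.INTER_CUBIC)
b=cv2.copyMakeBorder(b,0,600-b.shape[0],0,0,cv2.BORDER_CONSTANT)
cv2.imwrite("pics/p10.png",np.hstack([a,b])[:,:,::-1])
e=st["ee_pos"]
print(proj(s,(487,-144,6+ (e[2]-35))), proj(s,(487,-144,131+e[2]-41)))
```

```text
8.2167 [ 482.98958384 -142.94713248  198.74141702] [-1.40861057e+00 -2.80526821e+00 -2.54607032e-04] [ 0.14633348  1.45034226 -1.77387629] 48.729017317772076
[256.83967691 216.63259481] [254.59190621 139.91059979]
```

View pics/p10.png

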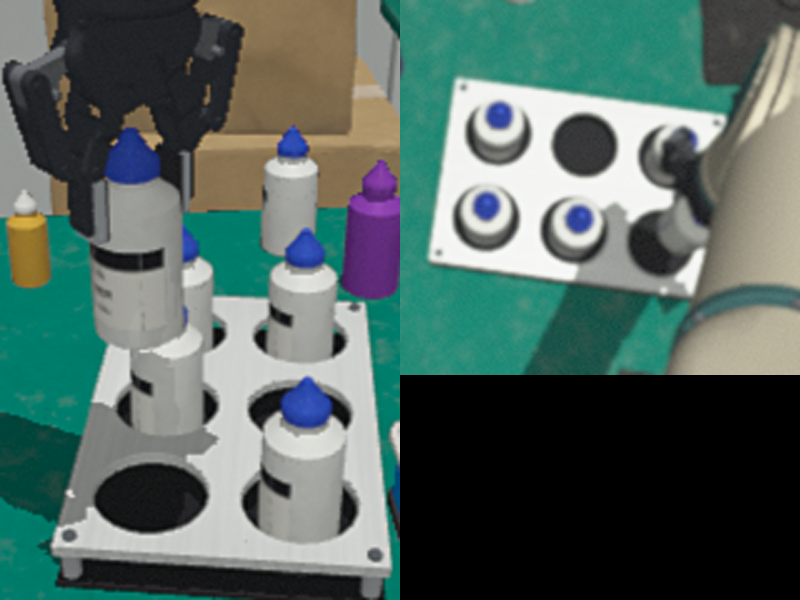

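Bottle B hangs upright just above the C1 hole, with its tip at (253,141). Correcting +4 mm in x and descending part way.

Emit:
{"fn": "arm_command", "kwargs": {
  "targets": "2 -1 0 0 0 0 40; 2 0 -15 0 0 0 40; 0 0 -25 0 0 0 40; 0 0 -25 0 0 0 40; 0 0 -25 0 0 0 40; 0 0 -15 0 0 0 40; 0 0 0 0 0 0 40; 0 0 0 0 0 0 40; 0 0 0 0 0 0 40"
}}

```text
clock: 8.97
ee_pos: [488.7, -144.9, 95.6]
eef_rot: [1.409, 2.806, 0.001]
wrist_force: [0.5, 0.1, -1.4]
grip_width: 48.7
```

Run:
```python
from station import env
from h import *
t=env.snapshot("top");s=env.snapshot("side");st=env.sense();print(st["clock"],st["ee_pos"],st["wrist_force"],st["grip_width"])
a=cv2.resize(s["frame"][140:330,210:350],None,fx=3.1,fy=3.1,interpolation=cv2.INTER_CUBIC)
e=st["ee_pos"];print(proj(s,e+[0,0,90]),proj(s,e-[0,0,35]))
cv2.imwrite("pics/p11.png",a[:,:,::-1])
```

```text
9.0667 [ 488.88870237 -145.2387409    96.04539583] [ 0.28173395  0.02258174 -1.75786932] 49.02646665406582
[257.89546933 207.43832406] [259.74791474 274.99112138]
```

View pics/p11.png

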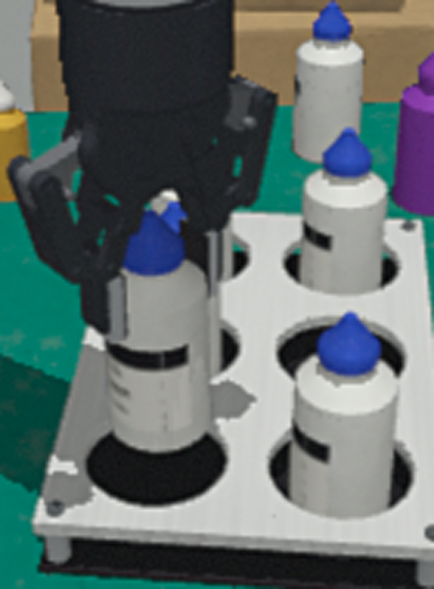

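Emit:
{"fn": "arm_command", "kwargs": {
  "targets": "-1 1 -12 0 0 0 40; 0 0 -15 0 0 0 40; 0 0 -12 0 0 0 40; 0 0 -7 0 0 0 40; 0 0 -3 0 0 0 40; 0 0 -2 0 0 0 40; 0 0 -2 0 0 0 40; 0 0 0 0 0 0 40; 0 0 0 0 0 0 40"
}}

```text
clock: 9.82
ee_pos: [487.1, -144.3, 42.2]
eef_rot: [1.411, 2.806, 0.0]
wrist_force: [0.4, 0.1, -2.5]
grip_width: 48.7
```

Run:
```python
from station import env
from h import *
t=env.snapshot("top");s=env.snapshot("side");st=env.sense();print(st["clock"],st["ee_pos"],st["wrist_force"],st["grip_width"])
a=cv2.resize(s["frame"][140:330,210:350],None,fx=3.1,fy=3.1,interpolation=cv2.INTER_CUBIC)
cv2.imwrite("pics/p12.png",a[:,:,::-1])
```

```text
9.9167 [ 487.07166619 -144.26211791   42.21559837] [-0.41202646 -0.84733824 -1.33547051] 48.588654613895585
```

View pics/p12.png

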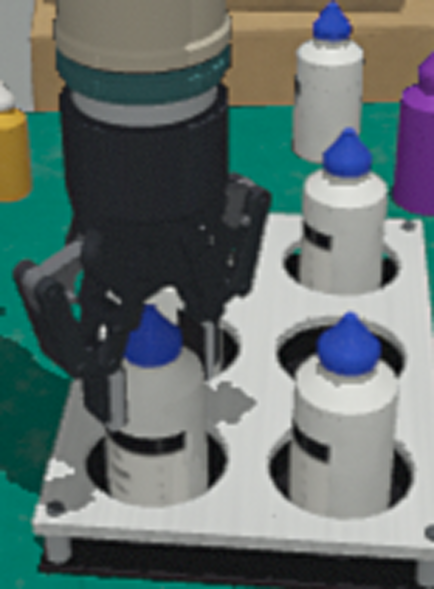

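It's centred in the cell and still just off the floor. Easing down 2 mm until it touches.

Emit:
{"fn": "arm_command", "kwargs": {
  "targets": "0 0 -0.7 0 0 0 40; 0 0 -0.7 0 0 0 40; 0 0 -0.6 0 0 0 40; 0 0 0 0 0 0 40"
}}

```text
clock: 10.25
ee_pos: [487.3, -144.4, 41.2]
eef_rot: [1.411, 2.805, 0.001]
wrist_force: [-2.9, 0.2, 12.3]
grip_width: 48.4
```

Contact at +12 N, so it's on the floor. Opening.

Emit:
{"fn": "arm_command", "kwargs": {
  "targets": "0 0 0.5 0 0 0 52; 0 0 0 0 0 0 56; 0 0 0 0 0 0 62; 0 0 0 0 0 0 68; 0 0 0 0 0 0 72; 0 0 0 0 0 0 74; 0 0 0 0 0 0 74"
}}

```text
clock: 10.83
ee_pos: [486.7, -144.2, 40.2]
eef_rot: [-1.411, -2.807, 0.0]
wrist_force: [0.5, 0.8, 0.5]
grip_width: 74.1
```

Run:
```python
from station import env
from h import *
s=env.snapshot("side");st=env.sense();print(st["clock"],st["ee_pos"],st["wrist_force"],st["grip_width"])
a=cv2.resize(s["frame"][140:330,210:350],None,fx=3.1,fy=3.1,interpolation=cv2.INTER_CUBIC)
cv2.imwrite("pics/p13.png",a[:,:,::-1])
```

```text
10.8833 [ 486.6494519  -144.2076972    40.21791639] [-0.02684777  0.32540815  0.46931779] 74.42372962461485
```

View pics/p13.png

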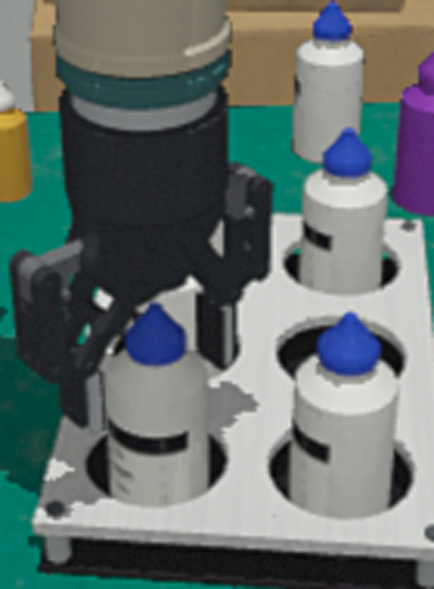

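Released and standing upright. Retreating straight up, then across to bottle A.

Emit:
{"fn": "arm_command", "kwargs": {
  "targets": "0 0 10 0 0 0 80; 0 0 20 0 0 0 85; 0 0 25 0 0 0 85; 0 0 25 0 0 0 85; 0 0 25 0 0 0 85; 0 0 25 0 0 0 85; 0 0 20 0 0 0 85; 7 20 0 0 0 0 85; 12 32 0 0 0 0 85; 12 34 0 0 0 0 85"
}}

```text
clock: 11.72
ee_pos: [518.1, -58.8, 191.9]
eef_rot: [1.416, 2.802, 0.001]
wrist_force: [0.3, -0.4, 0.1]
grip_width: 84.3
```

Emit:
{"fn": "arm_command", "kwargs": {
  "targets": "12 34 0 0 0 0 85; 12 34 0 0 0 0 85; 12 34 0 0 0 0 85; 12 34 0 0 0 0 85; 12 34 0 0 0 0 85; 12 34 0 0 0 0 85; 12 34 0 0 0 0 85; 12 34 0 0 0 0 85; 12 30 0 0 0 0 85; 10 20 0 0 0 0 85"
}}

```text
clock: 12.55
ee_pos: [635.3, 268.6, 190.8]
eef_rot: [-1.405, -2.809, -0.003]
wrist_force: [-0.5, 0.0, 0.5]
grip_width: 85.0
```

Emit:
{"fn": "arm_command", "kwargs": {
  "targets": "4 12 0 0 0 0 85; 0 3 0 0 0 0 85; 0 0 0 0 0 0 85; 0 0 0 0 0 0 85; 0 0 0 0 0 0 85"
}}

```text
clock: 12.97
ee_pos: [639.6, 276.7, 190.8]
eef_rot: [1.414, 2.805, -0.002]
wrist_force: [-0.2, -0.2, -0.3]
grip_width: 85.2
```

Run:
```python
from station import env
from h import *
t=env.snapshot("top");s=env.snapshot("side");st=env.sense();print(st["clock"],st["ee_pos"],st["eef_rot"],st["wrist_force"],st["grip_width"])
a=cv2.resize(s["frame"][60:330,200:370],None,fx=2.2,fy=2.2,interpolation=cv2.INTER_CUBIC)
b=cv2.resize(t["frame"][120:270,150:380],None,fx=1.8,fy=1.8,interpolation=cv2.INTER_CUBIC)
b=cv2.copyMakeBorder(b,0,594-b.shape[0],0,0,cv2.BORDER_CONSTANT)
cv2.imwrite("pics/p14.png",np.hstack([a,b])[:,:,::-1])
for c,q in blobs(s,(100,120,60),(130,255,255),(230,100,345,290)): print(c,q)
for c,q in blobs(t,(100,120,60),(130,255,255),(170,130,380,240)): print(c,q[2:],atz(t,*c,115).round(1))
```

```text
13.0667 [639.79076345 277.13618438 190.81414751] [ 1.41393740e+00  2.80506808e+00 -5.35491007e-04] [-0.08986826  0.38332623  0.26420687] 84.74965703413315
[316.38 147.45] [311 141  12  12 104]
[271.27 187.46] [264 179  16  16 183]
[321.85 190.03] [314 181  16  16 171]
[265.66 214.76] [258 205  17  18 206]
[259.54 248.65] [250 238  20  20 278]
[321.99 251.61] [312 241  21  20 295]
[195.96 158.94] [ 9  9 70] [626.4 246.7 115. ]
[279.25 165.84] [ 9  9 68] [607.7  32.9 115. ]
[352.9 176.1] [ 9  9 71] [ 580.2 -156.5  115. ]
[274.06 202.03] [ 9  9 68] [513.2  46.8 115. ]
[311.19 207.26] [ 9 10 70] [499.3 -47.4 115. ]
[348.9  211.94] [10  9 69] [ 486.8 -143.2  115. ]
```

View pics/p14.png

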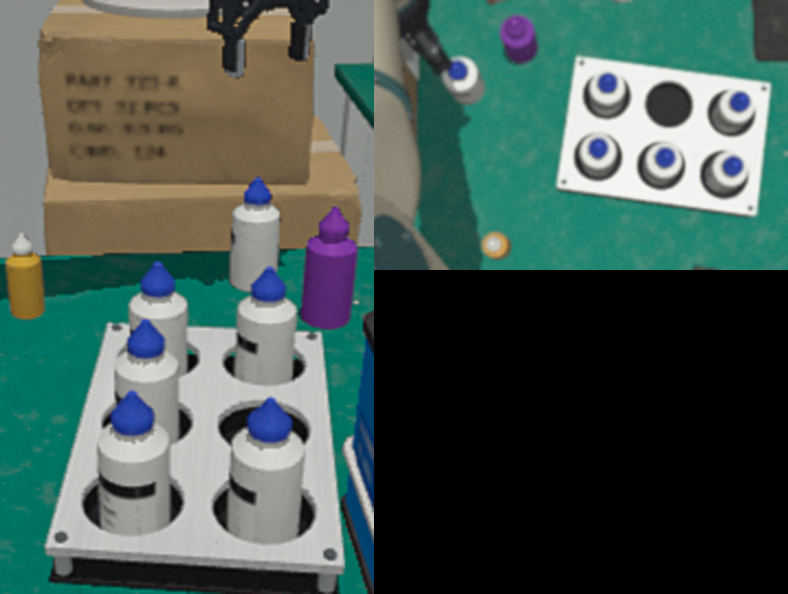

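Bottle B sits within about 1 mm of the C1 centre. I overshot A by (10, 28) mm, so I'll correct that and descend.

Emit:
{"fn": "arm_command", "kwargs": {
  "targets": "-5 -14 0 0 0 0 85; -4.5 -14.5 0 0 0 0 85; 0 0 0 0 0 0 85; 0 0 -20 0 0 0 85; 0 0 -25 0 0 0 85; 0 0 -15 0 0 0 85; 0 0 0 0 0 0 85; 0 0 0 0 0 0 85; 0 0 0 0 0 0 85"
}}

```text
clock: 13.82
ee_pos: [631.3, 250.6, 131.5]
eef_rot: [1.411, 2.805, 0.002]
wrist_force: [-0.7, 0.9, 0.4]
grip_width: 85.0
```

Run:
```python
from station import env
from h import *
t=env.snapshot("top");s=env.snapshot("side");st=env.sense();e=st["ee_pos"];print(e,st["wrist_force"])
a=cv2.resize(s["frame"][60:200,260:380],None,fx=4.2,fy=4.2,interpolation=cv2.INTER_CUBIC)
cv2.imwrite("pics/p15.png",a[:,:,::-1])
u=np.array([np.cos(np.radians(36.6)),np.sin(np.radians(36.6)),0])
print([proj(s,e+[0,0,40]+k*u).round(1).tolist() for k in(-45,0,45)])
```

```text
[631.4255387  250.67570454 131.93470879] [ 0.73170425 -0.39109621  0.27277975]
[[302.5, 125.1], [317.0, 120.6], [330.7, 116.3]]
```

View pics/p15.png

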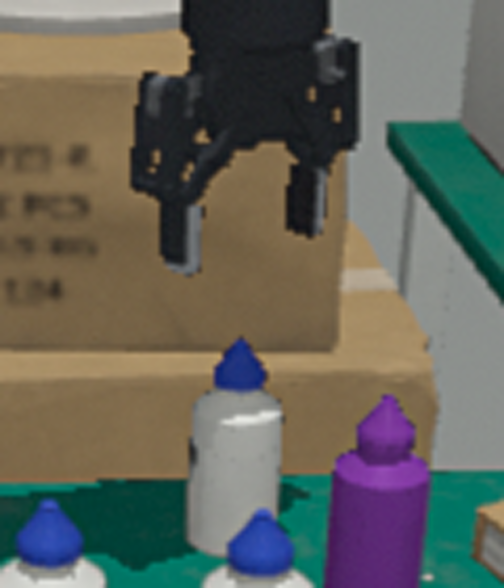

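Aligned, with the same 27 mm height offset. Descending to a reported height of about 35.

Emit:
{"fn": "arm_command", "kwargs": {
  "targets": "-1 -2 -10 0 0 0 85; 0 0 -20 0 0 0 85; 0 0 -20 0 0 0 85; 0 0 -18 0 0 0 85; 0 0 -12 0 0 0 85; 0 0 -8 0 0 0 85; 0 0 -5 0 0 0 85; 0 0 -3 0 0 0 85; 0 0 0 0 0 0 85; 0 0 0 0 0 0 85"
}}

```text
clock: 14.75
ee_pos: [629.8, 248.5, 35.0]
eef_rot: [1.411, 2.806, 0.001]
wrist_force: [0.3, -0.4, 0.2]
grip_width: 85.3
```

Run:
```python
from station import env
from h import *
s=env.snapshot("side");st=env.sense();e=st["ee_pos"];print(e,st["wrist_force"])
a=cv2.resize(s["frame"][90:200,270:370],None,fx=5,fy=5,interpolation=cv2.INTER_CUBIC)
cv2.imwrite("pics/p16.png",a[:,:,::-1])
```

```text
[629.91759142 248.53181338  35.20912461] [-0.10774594 -0.55306462 -0.72587327]
```

View pics/p16.png

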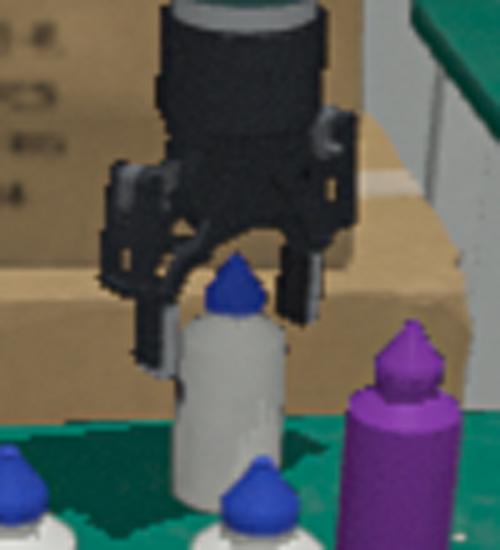

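Emit:
{"fn": "arm_command", "kwargs": {
  "targets": "0 0 0 0 0 0 60; 0 0 0 0 0 0 50; 0 0 0 0 0 0 40; 0 0 0 0 0 0 40; 0 0 0 0 0 0 40; 0 0 0 0 0 0 40; 0 0 0 0 0 0 40; 0 0 0 0 0 0 40",
  "squeeze": 40
}}

```text
clock: 15.47
ee_pos: [629.9, 248.6, 35.2]
eef_rot: [1.411, 2.806, 0.002]
wrist_force: [-0.4, 1.0, 6.0]
grip_width: 49.7
```

Emit:
{"fn": "arm_command", "kwargs": {
  "targets": "0 0 6 0 0 0 40; 0 0 10 0 0 0 40; 0 0 14 0 0 0 40; 0 0 20 0 0 0 40; 0 0 20 0 0 0 40; 0 0 10 0 0 0 40; 0 0 0 0 0 0 40; 0 0 0 0 0 0 40"
}}

```text
clock: 16.13
ee_pos: [629.4, 248.5, 114.9]
eef_rot: [1.411, 2.806, 0.001]
wrist_force: [-0.4, -0.4, -1.7]
grip_width: 49.8
```

Run:
```python
from station import env
from h import *
s=env.snapshot("side");st=env.sense();print(st["ee_pos"],st["wrist_force"],st["grip_width"])
a=cv2.resize(s["frame"][60:200,260:380],None,fx=4.2,fy=4.2,interpolation=cv2.INTER_CUBIC)
cv2.imwrite("pics/p17.png",a[:,:,::-1])
```

```text
[628.52829363 248.25880069 113.84745121] [-0.37915328  0.17226841 -1.20442114] 49.328351227055926
```

View pics/p17.png

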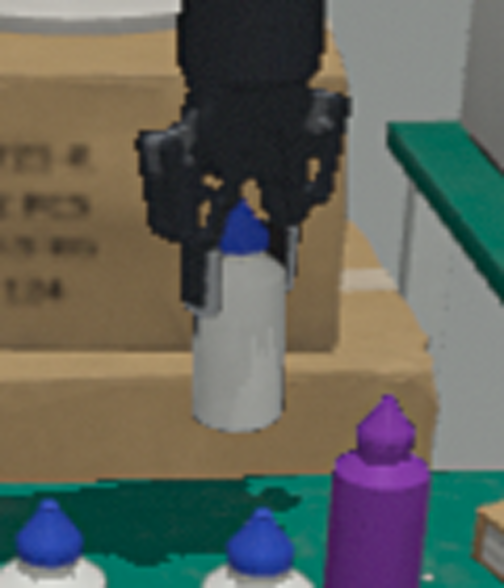

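Bottle A is held upright. Lifting higher and carrying it to C2.

Emit:
{"fn": "arm_command", "kwargs": {
  "targets": "0 0 20 0 0 0 40; 0 0 25 0 0 0 40; 0 0 25 0 0 0 40; 0 0 15 0 0 0 40; 0 -15 0 0 0 0 40; -3 -30 0 0 0 0 40; -3 -30 0 0 0 0 40; -3 -30 0 0 0 0 40; -3 -30 0 0 0 0 40; -3 -30 0 0 0 0 40"
}}

```text
clock: 17.02
ee_pos: [612.0, 80.3, 196.8]
eef_rot: [-1.411, -2.803, 0.005]
wrist_force: [0.8, -0.5, -1.8]
grip_width: 50.0
```

Emit:
{"fn": "arm_command", "kwargs": {
  "targets": "-3 -30 0 0 0 0 40; -3 -30 0 0 0 0 40; -3 -30 0 0 0 0 40; -4 -30 0 0 0 0 40; -4 -18 0 0 0 0 40; -1 -8 0 0 0 0 40; 0 0 0 0 0 0 40; 0 0 0 0 0 0 40; 0 0 0 0 0 0 40"
}}

```text
clock: 17.77
ee_pos: [596.2, -60.3, 198.5]
eef_rot: [-1.407, -2.807, -0.002]
wrist_force: [-0.3, -0.0, -1.2]
grip_width: 49.8
```

Run:
```python
from station import env
from h import *
t=env.snapshot("top");s=env.snapshot("side");st=env.sense();print(st["clock"],st["ee_pos"],st["eef_rot"],st["wrist_force"],st["grip_width"])
a=cv2.resize(s["frame"][60:330,200:370],None,fx=2.2,fy=2.2,interpolation=cv2.INTER_CUBIC)
b=cv2.resize(t["frame"][80:270,230:420],None,fx=2.1,fy=2.1,interpolation=cv2.INTER_CUBIC)
b=cv2.copyMakeBorder(b,0,594-b.shape[0],0,0,cv2.BORDER_CONSTANT)
cv2.imwrite("pics/p18.png",np.hstack([a,b])[:,:,::-1])
```

```text
17.8667 [596.41221106 -60.40361161 198.85672089] [-1.40649697e+00 -2.80809379e+00 -1.17707636e-03] [ 0.21608245 -0.56734567 -1.39837999] 49.35715055171096
```

View pics/p18.png

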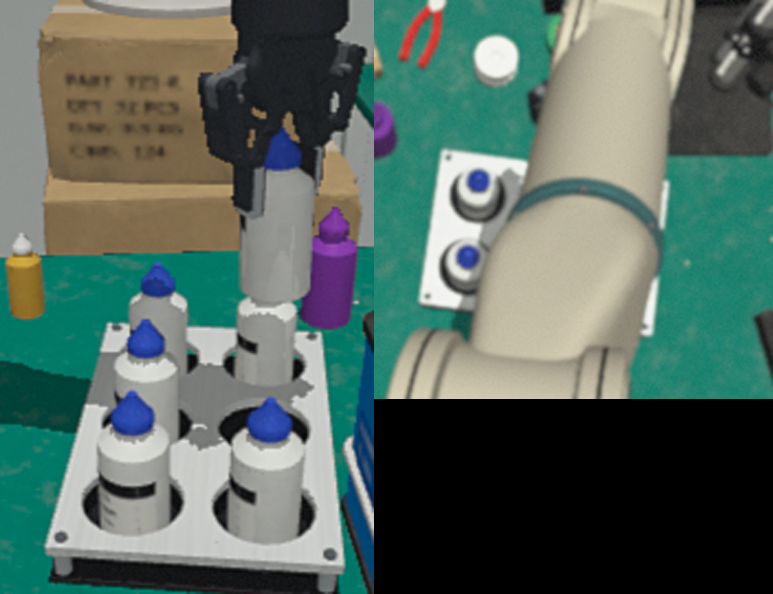

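Bottle A is over C2. Correcting −2.5 mm in y and going down part way.

Emit:
{"fn": "arm_command", "kwargs": {
  "targets": "0 -2.5 0 0 0 0 40; 0 0 -15 0 0 0 40; 0 0 -25 0 0 0 40; 0 0 -25 0 0 0 40; 0 0 -25 0 0 0 40; 0 0 -15 0 0 0 40; 0 0 0 0 0 0 40; 0 0 0 0 0 0 40; 0 0 0 0 0 0 40"
}}

```text
clock: 18.62
ee_pos: [597.4, -65.2, 95.4]
eef_rot: [1.41, 2.805, 0.001]
wrist_force: [-0.2, -0.4, -2.3]
grip_width: 49.9
```

Run:
```python
from station import env
from h import *
s=env.snapshot("side");st=env.sense();print(st["clock"],st["ee_pos"],st["wrist_force"],st["grip_width"])
a=cv2.resize(s["frame"][120:320,220:360],None,fx=3,fy=3,interpolation=cv2.INTER_CUBIC)
cv2.imwrite("pics/p19.png",a[:,:,::-1])
```

```text
18.6667 [597.55633045 -65.24736106  95.75852293] [ 0.23678063  0.57741377 -1.98536933] 49.611220009589886
```

View pics/p19.png

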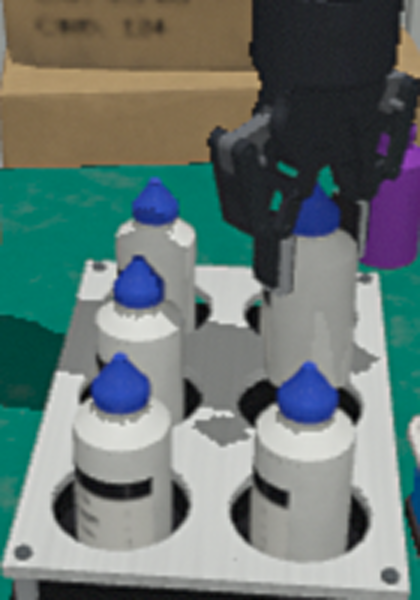

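Emit:
{"fn": "arm_command", "kwargs": {
  "targets": "-1.3 2 -12 0 0 0 40; 0 0 -15 0 0 0 40; 0 0 -12 0 0 0 40; 0 0 -7 0 0 0 40; 0 0 -3 0 0 0 40; 0 0 -2 0 0 0 40; 0 0 -2 0 0 0 40; 0 0 0 0 0 0 40; 0 0 0 0 0 0 40"
}}

```text
clock: 19.42
ee_pos: [595.3, -63.3, 41.7]
eef_rot: [1.411, 2.806, 0.0]
wrist_force: [0.5, 0.0, -1.6]
grip_width: 49.7
```

Emit:
{"fn": "arm_command", "kwargs": {
  "targets": "0 0 -0.7 0 0 0 40; 0 0 -0.7 0 0 0 40; 0 0 0 0 0 0 40; 0 0 0 0 0 0 40"
}}

```text
clock: 19.75
ee_pos: [595.6, -63.5, 41.1]
eef_rot: [1.411, 2.805, 0.001]
wrist_force: [-0.6, -0.3, 6.1]
grip_width: 49.8
```

Contact at +6 N. Opening, then checking.

Emit:
{"fn": "arm_command", "kwargs": {
  "targets": "0 0 0.3 0 0 0 52; 0 0 0 0 0 0 56; 0 0 0 0 0 0 62; 0 0 0 0 0 0 68; 0 0 0 0 0 0 72; 0 0 0 0 0 0 74; 0 0 0 0 0 0 74"
}}

```text
clock: 20.33
ee_pos: [594.8, -63.3, 40.1]
eef_rot: [-1.411, -2.807, 0.0]
wrist_force: [-0.6, 0.1, -0.3]
grip_width: 73.8
```

Run:
```python
from station import env
from h import *
s=env.snapshot("side");st=env.sense();print(st["clock"],st["ee_pos"],st["wrist_force"],st["grip_width"])
a=cv2.resize(s["frame"][120:320,220:360],None,fx=3,fy=3,interpolation=cv2.INTER_CUBIC)
cv2.imwrite("pics/p20.png",a[:,:,::-1])
```

```text
20.3833 [594.89992171 -63.19107577  40.14048798] [0.6531063  0.37266173 0.46022242] 74.16657440397786
```

View pics/p20.png

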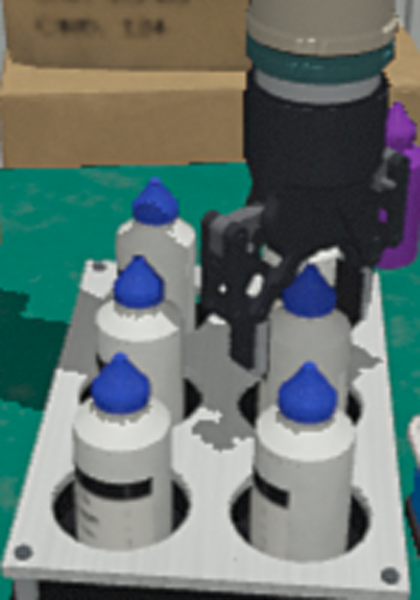

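Released cleanly. Retreating up and clear so the top camera can see the rack.

Emit:
{"fn": "arm_command", "kwargs": {
  "targets": "0 0 10 0 0 0 80; 0 0 20 0 0 0 85; 0 0 25 0 0 0 85; 0 0 25 0 0 0 85; 0 0 25 0 0 0 85; 0 0 25 0 0 0 85; 0 0 25 0 0 0 85; -5 20 0 0 0 0 85; -8 32 0 0 0 0 85; -8 34 0 0 0 0 85"
}}

```text
clock: 21.22
ee_pos: [574.1, 21.9, 196.8]
eef_rot: [1.416, 2.802, 0.001]
wrist_force: [0.8, 1.1, 0.1]
grip_width: 84.9
```

Emit:
{"fn": "arm_command", "kwargs": {
  "targets": "-8 34 0 0 0 0 85; -8 34 0 0 0 0 85; -8 34 0 0 0 0 85; -8 34 0 0 0 0 85; -8 30 0 0 0 0 85; 0 20 0 0 0 0 85; 0 10 0 0 0 0 85; 0 0 0 0 0 0 85; 0 0 0 0 0 0 85; 0 0 0 0 0 0 85"
}}

```text
clock: 22.05
ee_pos: [534.5, 216.2, 195.5]
eef_rot: [1.415, 2.804, -0.002]
wrist_force: [0.1, -1.1, 0.9]
grip_width: 84.8
```

Run:
```python
from station import env
from h import *
t=env.snapshot("top");s=env.snapshot("side");st=env.sense();print(st["clock"],st["ee_pos"],st["wrist_force"],st["grip_width"])
a=cv2.resize(s["frame"][60:330,200:370],None,fx=2.2,fy=2.2,interpolation=cv2.INTER_CUBIC)
b=cv2.resize(t["frame"][120:300,150:380],None,fx=1.8,fy=1.8,interpolation=cv2.INTER_CUBIC)
b=cv2.copyMakeBorder(b,0,594-b.shape[0],0,0,cv2.BORDER_CONSTANT)
cv2.imwrite("pics/p21.png",np.hstack([a,b])[:,:,::-1])
for c,q in blobs(s,(100,120,60),(130,255,255),(230,100,345,290)): print(c,q,atz(s,*c,112).round(1))
for c,q in blobs(t,(100,120,60),(130,255,255),(170,130,380,240)): print(c,q[2:],atz(t,*c,112).round(1))
```

```text
22.15 [534.47544894 216.40349221 195.43331743] [ 0.40850842 -0.74913656  0.89445073] 84.71662264207883
[271.32 187.53] [264 179  16  16 186] [517.1  49.1 112. ]
[321.63 189.81] [314 181  16  16 180] [612.2  34.2 112. ]
[265.7  214.78] [258 205  17  18 207] [502.7 -48.2 112. ]
[322.5  217.67] [314 208  18  18 213] [598.7 -63.3 112. ]
[259.56 248.71] [250 238  20  20 278] [ 489.7 -144.4  112. ]
[322.01 251.77] [313 241  19  20 276] [ 583.4 -157.7  112. ]
[279.25 165.84] [ 9  9 68] [608.5  32.8 112. ]
[316.37 170.39] [10 10 70] [596.2 -62.9 112. ]
[352.9 176.1] [ 9  9 71] [ 580.9 -157.1  112. ]
[274.06 202.03] [ 9  9 68] [513.7  46.8 112. ]
[311.19 207.26] [ 9 10 70] [499.8 -47.7 112. ]
[348.9  211.94] [10  9 69] [ 487.3 -143.7  112. ]
```

View pics/p21.png

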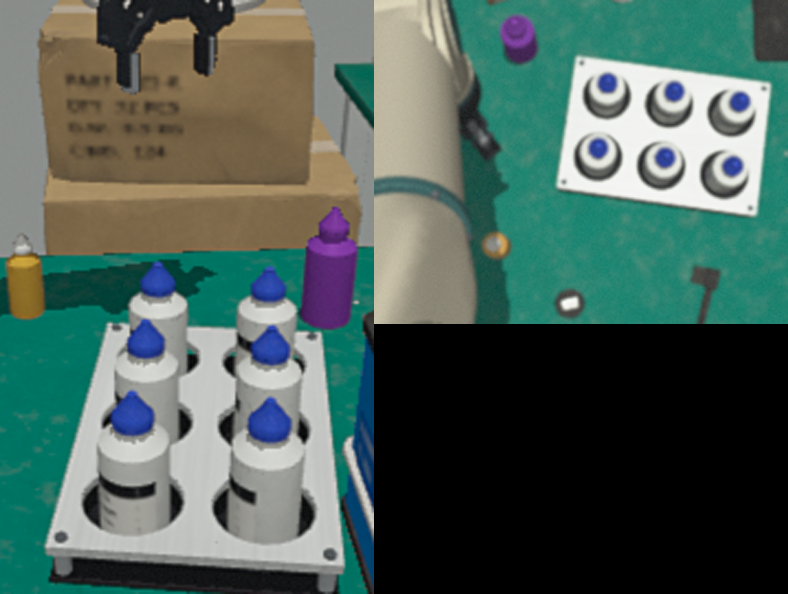

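Both bottles stand upright in their cells. The caps measure (487.3,−143.7) and (596.2,−62.9), against hole centres (486.3,−143.5) and (595.1,−62.6). The hand touches nothing and is at rest, so I'm handing in.

```bash
python3 -c "
from station import env
print(env.sign_off())"
```

```text
the job is handed in; nothing more can be done
None
```

I put both white, blue-capped bottles into the two empty rack cells, upright on the floor, and handed the job in at about 22 s of the 58 s allowed. I did not touch the amber, green or purple bottles.

- **Last checks:** In the top view the caps were about 1 mm from the cell centres, and the side view agreed to within 3–4 mm (limit 18 mm). Both bottles look upright. Each one touched the floor at the expected height, with 12 N and 6 N at contact. After I backed the hand off, it touched nothing and the wrist force was near zero.
- **Height disagreement:** The reported tool height did not match the pictures; the gripper showed about 27 mm higher than its reported position. I trusted the pictures, and the grasp and contact heights then came out as expected. I did not find the cause.
- **Small errors:** The two cameras differed by about 2 mm in x. I also overshot by about 30 mm on the way to the second bottle, well above it, and corrected before descending.

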